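Shift the slat planer's feed gearbox into the green speed

TASK

Change the feed speed of the bamboo slat planer: with closed fingertips, push the black-knobbed gear lever through its H-gate, out of the left-hand lane, across the middle channel and fully home in the right-hand slot that ends at the green dot. Push only, gently: do not grip or force the knob, and do not put the lever into the yellow speed on the way. Leave the slat bundle, wrench, grease tin and jar where they lie, and finish clear of the machine.

Things in the scene. Friction and masses are not known exactly. Their poses are not given: they have to be found in the camera images.
- planer: bench slat planer, bolted down. Origin on the table under the centre of its green feed gearbox (200 by 180 mm in x and y, top at z = 115 mm). Own x points away from the operator, y to its left, z up; yaw -0.45 to 0.45. On its right, from y = -120 mm: bed, cutter hood and handwheel (x -170 to 290 mm, up to 224 mm high), then belt guard and motor (up to 148 mm high) to y = -446 mm.
- gate_middle (a point): middle of the H-gate, on top of the aluminium gate plate (116 by 100 mm, top at z = 121 mm), axes as planer. Slots, from here: left lane at y = +14.5 mm, right lane at y = -14.5 mm, each 14 mm wide along x and ending at x = +25 (far) and -25 mm (near); one channel along y, 18 mm wide, joins them at x = 0. The tongues between the lanes have round ends and stop the lever.
- feed_knob: black ball knob of the gear lever, 34 mm across, origin at its centre; fixed to the lever. The lever is a steel rod 11 mm thick; its pivot lies at x = y = 0, z = 20 mm of planer, 185 mm below the knob's centre. Upright, the knob's centre is at z = 205 mm; at a slot's end it is 35 mm fore or aft of the middle, in a lane up to 27 mm left or right of it.
- lever_at_gate (a point): point on the lever's axis at the height of the gate plate's top (101 mm above the pivot).
- feed_shift (a joint): fore-aft lean of the lever, rad: 0 in the middle channel, positive leaning to the planer's +x (far slots); hard stops at +0.19 and -0.19, the slots' ends. The lever crosses between the lanes only within about +-0.03. Starts anywhere in the left lane, -0.18 to 0.18. No spring: it stays where it is left. Moving it takes about 4 N at the knob.
- feed_cross (a joint): sideways lean of the lever, rad: +0.145 against the stop in the left-hand lane, -0.145 against the stop in the right-hand lane; in a slot it may rock about 0.015 in from the stop. No spring; moving it takes about 3 N at the knob.
- mark_green: green dot, 18 mm across, 1.5 mm thick, origin at its centre on the gate plate, 40 mm fore or aft of the gate's middle, at the end of one right-hand slot (far or near). This is the wanted speed. With the lever fully home there, the lever's axis at the gate is about 21 mm from the dot's centre.
- mark_yellow: yellow dot, the same, at the end of the other right-hand slot.
- slat_bundle: bundle of bamboo slats, 210 by 50 by 28 mm, lying on the table left of the gearbox; origin under its centre. To be left alone.
- wrench: steel wrench, 160 mm long, lying on the table in front of the gearbox; origin under its centre. To be left alone.
- grease_tin: small round blue tin with aluminium lid, 40 mm across, 28 mm high, standing on top of the gearbox behind the gate plate, at the left; origin under its centre. To be left alone.
- rivet_jar: jar with red lid, 56 mm across, 75 mm high, on the table behind the gearbox; origin under its centre. To be left alone.

How it is judged:
By the outcome, as a careful person would: the job done as asked, in the order asked, and still so for the second after the job is handed in, with the robot touching nothing.
It also fails if it takes over 51 s, if anything falls off the work surface, if the arm or the gripper's body presses on something with over 40 N, if the wrist force passes 120 N, or if a joint passes its speed limit or range.

ROBOT

A 7-joint arm with a two-finger parallel gripper is mounted at the origin on the work surface. World frame = base frame: x ahead of the robot, y to its left, z up, the work surface at z = 0. Lengths are in mm, angles in rad, forces in N, time in s.
With the tool pointing down it reaches from about 400 to 850 mm from the base axis. Payload 10.4 kg.
Tool frame: the origin (TCP) lies midway between the tips of the shut fingers; the grasp point (between the pads) lies 19 mm behind it (ctrl.hold_point_z is the distance from the TCP to the grasp point, in mm); z points along the fingers, y is the line along which they close (so a half turn about z gives the same grasp; the last joint's range is limited). The gripper opens to 85 mm and grips with 20 to 120 N. Pads are 22 mm wide; open, the fingers measure 114 mm over their backs; the gripper's body (76 mm by 85 mm) begins 54 mm behind the grasp point. The pads swing forward as they close: fully open they stand 13 mm farther back than shut.
Start: joints at [-1.136, 0.332, -0.065, 1.46, 0.022, 1.35, -0.088], TCP at [276.226, 560.67, 231.338] pointing down, gripper open.
Joint ranges: [-2.6, 2.6], [-0.5, 2.12], [-1.47, 1.34], [0.16, 2.42], [-1.27, 4.41], [0.06, 2.06], [-2.6, 2.6]. Speed limits (rad/s): [2.22, 2.22, 2.79, 2.79, 3.14, 3.14, 3.14].

INTERFACE

Orientations are given as a rotation vector (axis times angle).
In Python, from cell import readout, optics, close_job, ctrl gives the robot as it stands.
- The arm moves only by the tool step_arm, never from a script. Its argument "series" is a list of rows, each a list of 7 numbers: the opening, from 0 (shut) to 1 (fully open), then the shift along the tool's x, y, z in m, then the turn, a rotation vector about the tool's x, y, z in degrees. In form: [[fingers, x, y, z, wx, wy, wz], ...]. A call has 1 to 20 rows; each row shifts and turns the commanded pose from where the row before left it, along the tool's axes as they then stand; what a row does not reach is not made up. A row lasts 1/12 s, in which the tool goes at most 41.7 mm and 7.16 degrees, less where a joint would pass 70% of its speed; a pose out of reach is approached as far as the arm can. A call with a gripper value outside its range is refused whole. The fingers move at their own pace and stop on an object; "newtons" is the grip in N (left out, the last holds). Time passes only in rows, so rows that do not move let the fingers close. It gives the time, the measured TCP pose, the force, the opening and the grip force at its end, in the units of the state.
- readout.observe(): the state, without advancing time (a new reading comes with each control period).
- optics.capture(name): name is "side" or "top" or "wrist"; returns the picture (480x640x3 uint8, red, green, blue); there is no depth.
- optics.camera_params(name): a dict with "intrinsics" (3x3 intrinsics, pixels), "k1" (the pictures are not rectified: a ray, as slopes to the right and down, at radius r is drawn at 1 + k1 r^2 times it, then the intrinsics apply), "position" and "rotation" of the camera in the world; the wrist camera has in their place "tool_from_camera" (4x4, takes a point from camera to tool coordinates, whose origin is the TCP and whose axes are the flange's). Camera axes: x right, y down, z forward; pixel columns grow to the right and rows downward; lengths in mm; the calibration is good to about 2 mm. A picture is of the moment at which its call begins: read the wrist's pose just before it. camera_params takes no time and is no camera call.
- close_job(): hands the job in; it is judged then, once.
The state is a dict: "time_s": time; "qpos": joint angles; "dq": joint speeds; "joint_efforts": joint torques, N m; "tool_pos": TCP position; "tcp_rot": TCP orientation; "wrist_force": force on the tool from outside, world axes, zero at the start; "ft_torque": the same for the moment, N m; "opening": finger opening in mm; "finger_force": force on a finger pad.
Only numpy, scipy, OpenCV 4.12 (cv2) and the standard library are available. Lean on these libraries where they do the work, as an engineer would, in place of code of your own. Each camera call takes 0.05 s, during which the arm holds its last target. There are 200 camera calls.

## Working session

There is one attempt and no reset: what is moved stays moved. The work goes in short steps, Python scripts to look and compute and a tool call to move; the robot and the scene stay as the last step left them, time stands still between calls to the robot, and variables do not carry over. Pictures are saved under pics/ and viewed, at most 10 in all, crops included, and the job is handed in when it is done.

Besides the shell and the picture viewer there is one more tool, called after "Emit:" as name(argument=value, ...), one argument or row to a line, values as JSON. step_arm: Moves the arm, as the interface text tells. Its arguments: {"type":"object","properties":{"series":{"type":"array"},"newtons":{"type":"number"}},"required":["series"]}

```bash
mkdir -p pics
python3 - <<'E'
from cell import readout, optics
import cv2
s=readout.observe()
print({k:s[k] for k in('time_s','tool_pos','tcp_rot','opening')})
for n in('top','side'):
    im=optics.capture(n);cv2.imwrite(f'pics/{n}0.png',im[...,::-1])
    p=optics.camera_params(n);print(n,p)
p=optics.camera_params('wrist');print(p)
E
```

```text
{'time_s': 0.0, 'tool_pos': array([276.09884227, 560.28959475, 230.5215957 ]), 'tcp_rot': array([-7.12879261e-01, -3.05939612e+00,  2.18778664e-03]), 'opening': 85.37683119729108}
top {'intrinsics': array([[480.69057865,   0.        , 310.91189696],
       [  0.        , 480.69057865, 233.10925425],
       [  0.        ,   0.        ,   1.        ]]), 'k1': -0.0767027817284905, 'position': array([547.92589935, 165.17093514, 999.19665855]), 'rotation': array([-2.18803042,  2.17156521, -0.00296514])}
side {'intrinsics': array([[540.2490191 ,   0.        , 317.0336651 ],
       [  0.        , 540.2490191 , 237.63446806],
       [  0.        ,   0.        ,   1.        ]]), 'k1': -0.11152399909230598, 'position': array([ 299.66459338, -436.90517971,  738.97588863]), 'rotation': array([-2.24430398,  0.53199197, -0.23284612])}
{'intrinsics': array([[413.67465694,   0.        , 317.08785518],
       [  0.        , 413.67465694, 232.84010261],
       [  0.        ,   0.        ,   1.        ]]), 'k1': -0.09886171963035886, 'tool_from_camera': array([[ 2.42967011e-05, -9.51906846e-01, -3.06387590e-01,
         7.75092442e+01],
       [ 9.99999899e-01,  1.60330647e-04, -4.18826173e-04,
        -9.83880586e-01],
       [ 4.47806822e-04, -3.06387549e-01,  9.51906755e-01,
        -1.42536506e+02],
       [ 0.00000000e+00,  0.00000000e+00,  0.00000000e+00,
         1.00000000e+00]])}
```

View pics/top0.png

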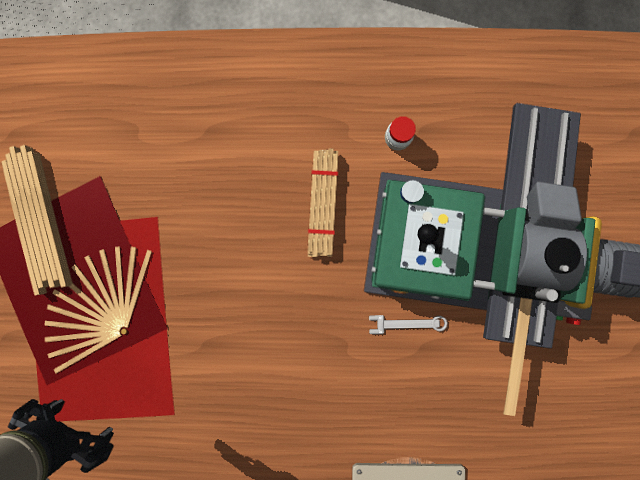

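View pics/side0.png

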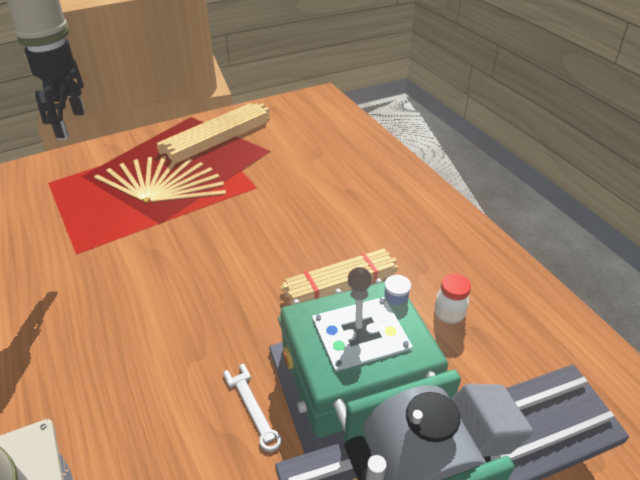

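The top view shows the gate with the green dot at about (437,262), near right, and yellow at (444,219), far right. The knob is at about (428,233) in the top view and (360,279) in the side view.

```bash
cat > h.py <<'E'
import numpy as np, cv2
from scipy.spatial.transform import Rotation as R
from scipy.optimize import least_squares
from cell import optics, readout
def proj(P,n):
    p=optics.camera_params(n); K=p['intrinsics']
    c=R.from_rotvec(p['rotation']).inv().apply(np.atleast_2d(P)-p['position'])
    u=c[:,:2]/c[:,2:]; u=u*(1+p['k1']*(u**2).sum(1,keepdims=True))
    return u*K[0,0]+K[:2,2]
def blob(im,seed,mask,r=14):
    m=np.zeros(mask.shape,np.uint8); cv2.circle(m,seed,r,255,-1); m&=mask
    n,l,st,ce=cv2.connectedComponentsWithStats(m)
    i=1+np.argmax(st[1:,4]); return ce[i],st[i,4]
def world(x,P):  # planer->world
    c,s=np.cos(x[2]),np.sin(x[2]); P=np.atleast_2d(P)
    return np.c_[x[0]+c*P[:,0]-s*P[:,1],x[1]+s*P[:,0]+c*P[:,1],P[:,2]]
def knob(s,c,L=185): # lean fore-aft s, sideways c (+ = left)
    d=np.array([np.tan(s),np.tan(c),1]); d/=np.linalg.norm(d); return np.array([0,0,20])+L*d
E
cat > m.py <<'E'
from h import *
import sys
tag=sys.argv[1]
ims={n:optics.capture(n) for n in('top','side')}
seeds={'top':dict(g=(437,262),y=(444,219),b=(421,260)),'side':dict(g=(339,346),y=(391,331),b=(332,330))}
kn={'top':(428,233),'side':(360,279)}
rng={'g':((45,80,60),(85,255,255)),'y':((18,110,120),(35,255,255)),'b':((100,110,60),(130,255,255))}
loc={'g':(-40,-14.5,122.5),'y':(40,-14.5,122.5)}
obs=[];
for n,im in ims.items():
    hsv=cv2.cvtColor(im,cv2.COLOR_RGB2HSV)
    for k in 'gyb':
        ce,a=blob(im,seeds[n][k],cv2.inRange(hsv,*rng[k]),9); print(n,k,ce,a)
        if k in loc: obs.append((n,k,ce))
    g=cv2.cvtColor(im,cv2.COLOR_RGB2GRAY)
    x,y=kn[n]; c=im[y-60:y+60,x-80:x+80]
    cv2.imwrite(f'pics/{n}{tag}c.png',cv2.resize(c,None,fx=4.5,fy=4.5,interpolation=cv2.INTER_CUBIC)[...,::-1])
    ce,a=blob(im,kn[n],cv2.inRange(g,0,60),15);print(n,'dark',ce,a)
    if n=='side': obs.append((n,'k',ce))
def res(x,full=False):
    r=[]
    for n,k,ce in obs:
        P=loc[k] if k!='k' else knob(x[3],x[4])
        r.append((proj(world(x,P),n)[0]-ce))
    if full: return np.array(r)
    r=list(np.ravel(r))
    r+= [(x[4]-0.138)/0.02]
    return r
f=least_squares(res,[560,-60,-0.15,0,0.14]); print(f.x.round(3)); print(res(f.x,True).round(1))
print('knob',world(f.x,knob(*f.x[3:5])),'top pix',proj(world(f.x,knob(*f.x[3:5])),'top'))
v=np.hstack([ims[n] for n in ims])
E
python3 m.py 1; python3 -c "
import cv2,numpy as np
a=[cv2.resize(cv2.imread(f'pics/{n}1c.png'),(400,300)) for n in('top','side')]
cv2.imwrite('pics/both1.png',cv2.resize(np.vstack(a),(800,600)) if 0 else np.hstack(a))"
```

```text
top g [436.56164384 261.97260274] 73
top y [442.7027027  218.47297297] 74
top b [420.76811594 259.73913043] 69
top dark [429.70678337 235.11159737] 457
side g [338.43529412 345.10588235] 85Traceback (most recent call last):
  File "m.py", line 13, in <module>
    ce,a=blob(im,seeds[n][k],cv2.inRange(hsv,*rng[k]),9); print(n,k,ce,a)
         ~~~~^^^^^^^^^^^^^^^^^^^^^^^^^^^^^^^^^^^^^^^^^^^
  File "h.py", line 13, in blob
    i=1+np.argmax(st[1:,4]); return ce[i],st[i,4]
        ~~~~~~~~~^^^^^^^^^^
    return _wrapfunc(a, 'argmax', axis=axis, out=out, **kwds)
    return bound(*args, **kwds)
ValueError: attempt to get argmax of an empty sequence
[ WARN:0@0.019] global loadsave.cpp:275 findDecoder imread_('pics/side1c.png'): can't open/read file: check file path/integrity
Traceback (most recent call last):
cv2.error: OpenCV(4.12.0) /io/opencv/modules/imgproc/src/resize.cpp:4208: error: (-215:Assertion failed) !ssize.empty() in function 'resize'
```

```bash
sed -i "s/(18,110,120)/(18,60,120)/" m.py; python3 m.py 1; python3 -c "
import cv2,numpy as np
a=[cv2.resize(cv2.imread(f'pics/{n}1c.png'),(400,300)) for n in('top','side')]
cv2.imwrite('pics/both1.png',np.hstack(a))"
```

```text
top g [436.56164384 261.97260274] 73
top y [442.68292683 218.59756098] 82
top b [420.76811594 259.73913043] 69
top dark [429.69736842 235.13157895] 456
side g [338.43529412 345.10588235] 85
side y [390.2625 330.8   ] 80
side b [331.43478261 329.53623188] 69Traceback (most recent call last):
  File "m.py", line 18, in <module>
    ce,a=blob(im,kn[n],cv2.inRange(g,0,60),15);print(n,'dark',ce,a)
         ~~~~^^^^^^^^^^^^^^^^^^^^^^^^^^^^^^^^^
  File "h.py", line 13, in blob
    i=1+np.argmax(st[1:,4]); return ce[i],st[i,4]
        ~~~~~~~~~^^^^^^^^^^
    return _wrapfunc(a, 'argmax', axis=axis, out=out, **kwds)
    return bound(*args, **kwds)
ValueError: attempt to get argmax of an empty sequence
```

View pics/both1.png

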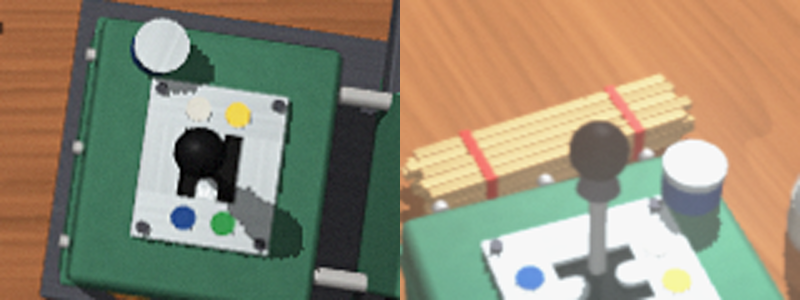

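Crops: the knob is at top (427.6,234.2), side (359.6,279.4). It is in the left lane, and the rod is around mid or slightly ahead.

```bash
sed -i "s/    ce,a=blob(im,kn\[n\].*/    obs.append((n,'k',np.array({'top':(427.6,234.2),'side':(359.6,279.4)}[n])))/; /if n=='side': obs/d" m.py
cat >> m.py <<'E'
for k,v in dict(mid=(0,0,121),wr=0 or (0,0,121)).items(): print(k,world(f.x,v))
# grease tin lid top z=143
def pix2plane(n,px,z): return least_squares(lambda q: proj([q[0],q[1],z],n)[0]-px,[560,-60]).x
x0,y0=427.6,234.2
t=pix2plane('top',np.array([348+162/2.5,173+46/2.5]),143); print('tin',t, R.from_rotvec([0,0,-f.x[2]]).apply([t[0]-f.x[0],t[1]-f.x[1],0]))
s=readout.observe(); print(R.from_rotvec(s['tcp_rot']).as_matrix().round(3), s['time_s'])
E
python3 m.py 2
```

```text
top g [436.56164384 261.97260274] 73
top y [442.68292683 218.59756098] 82
top b [420.76811594 259.73913043] 69
side g [338.5        345.10465116] 86
side y [390.2625 330.8   ] 80
side b [331.43478261 329.53623188] 69
[ 5.75297e+02 -2.07570e+01 -1.42000e-01  1.60000e-02  1.35000e-01]
[[ 0.9  0.6]
 [ 0.9  0.4]
 [ 0.8 -0.1]
 [-0.  -0.9]
 [ 0.1 -1. ]
 [-0.4 -1. ]]
knob [[581.66667717   3.42277531 203.30232783]] top pix [[428.37194918 234.13122041]]
mid [[575.29671638 -20.75738623 121.        ]]
wr [[575.29671638 -20.75738623 121.        ]]
tin [660.29406715  18.64282543] [78.55437797 51.05032829  0.        ]
[[-0.897  0.442 -0.   ]
 [ 0.442  0.897 -0.   ]
 [ 0.    -0.    -1.   ]] 0.4
```

Emit:
step_arm(
  series=[
    [0, 0, 0, 0, 0, 0, -6],
    [0, 0, 0, 0, 0, 0, -6],
    [0, 0, 0, 0, 0, 0, -6.1],
    [0, 0, 0, 0, 0, 0, 0],
  ],
)

```text
time_s: 0.73
tool_pos: [276.2, 560.6, 231.3]
tcp_rot: [-0.215, -3.134, -0.0]
wrist_force: [-0.1, 0.8, -0.7]
opening: 38.9
finger_force: 0.0
```

```bash
cat > st.py <<'E'
from h import *
X=np.array([575.3,-20.76,-.142])
s=readout.observe(); M=R.from_rotvec(s['tcp_rot']).as_matrix()
p=R.from_rotvec([0,0,.142])
print(round(s['time_s'],2),'tcp planer',p.apply(s['tool_pos']-[*X[:2],0]).round(1),'F planer',p.apply(s['wrist_force']).round(1),'open',round(s['opening'],1),'toolx ang',np.degrees(np.arctan2(M[1,0],M[0,0])).round(2), 'tilt',M[:,2].round(3))
E
python3 st.py
```

```text
0.73 tcp planer [-378.3  533.2  231.3] F planer [-0.3  0.7 -0.7] open 38.9 toolx ang 172.16 tilt [-0.  0. -1.]
```

Emit:
step_arm(
  series=[
    [0, -0.019, -0.022, 0, 0, 0, 0],
    [0, -0.019, -0.022, 0, 0, 0, 0],
    [0, -0.019, -0.022, 0, 0, 0, 0],
    [0, -0.019, -0.022, 0, 0, 0, 0],
    [0, -0.019, -0.022, 0, 0, 0, 0],
    [0, -0.019, -0.022, 0, 0, 0, 0],
    [0, -0.019, -0.022, 0, 0, 0, 0],
    [0, -0.019, -0.022, 0, 0, 0, 0],
    [0, -0.019, -0.022, 0, 0, 0, 0],
    [0, -0.019, -0.022, 0, 0, 0, 0],
    [0, -0.019, -0.022, 0, 0, 0, 0],
    [0, -0.019, -0.022, 0, 0, 0, 0],
    [0, -0.019, -0.022, 0, 0, 0, 0],
    [0, -0.019, -0.022, 0, 0, 0, 0],
    [0, -0.019, -0.022, 0, 0, 0, 0],
    [0, -0.019, -0.022, 0, 0, 0, 0],
    [0, -0.019, -0.022, 0, 0, 0, 0],
    [0, -0.019, -0.022, 0, 0, 0, 0],
    [0, -0.019, -0.022, 0, 0, 0, 0],
    [0, 0, 0, 0, 0, 0, 0],
  ],
)

```text
time_s: 2.4
tool_pos: [576.7, 89.3, 231.4]
tcp_rot: [0.24, 3.131, -0.004]
wrist_force: [0.5, -0.7, -0.1]
opening: -0.0
finger_force: 0.0
```

```bash
python3 st.py
```

```text
2.4 tcp planer [-14.2 109.1 231.4] F planer [ 0.6 -0.7 -0.1] open -0.0 toolx ang 171.22 tilt [ 0.001 -0.003 -1.   ]
```

Emit:
step_arm(
  series=[
    [0, -0.006, -0.008, 0.014, 0, 0, 0],
    [0, -0.006, -0.008, 0.014, 0, 0, 0],
    [0, -0.005, -0.008, 0.014, 0, 0, 0],
    [0, 0, 0, 0, 0, 0, 0],
    [0, 0, 0, 0, 0, 0, 0],
  ],
)

```text
time_s: 2.82
tool_pos: [587.5, 69.5, 189.0]
tcp_rot: [-0.228, -3.132, 0.0]
wrist_force: [0.4, 1.7, 0.2]
opening: -0.2
finger_force: 0.0
```

```bash
python3 st.py
python3 - <<'E'
from h import *
a=[]
for n,(x,y) in {'top':(420,225),'side':(355,270)}.items():
    im=optics.capture(n); a.append(cv2.resize(im[y-90:y+90,x-60:x+60],(400,600),interpolation=cv2.INTER_CUBIC))
cv2.imwrite('pics/b2.png',np.hstack(a)[...,::-1])
E
```

```text
2.82 tcp planer [ -0.7  91.1 189. ] F planer [0.1 1.7 0.2] open -0.2 toolx ang 171.69 tilt [-0.001 -0.    -1.   ]
```

View pics/b2.png

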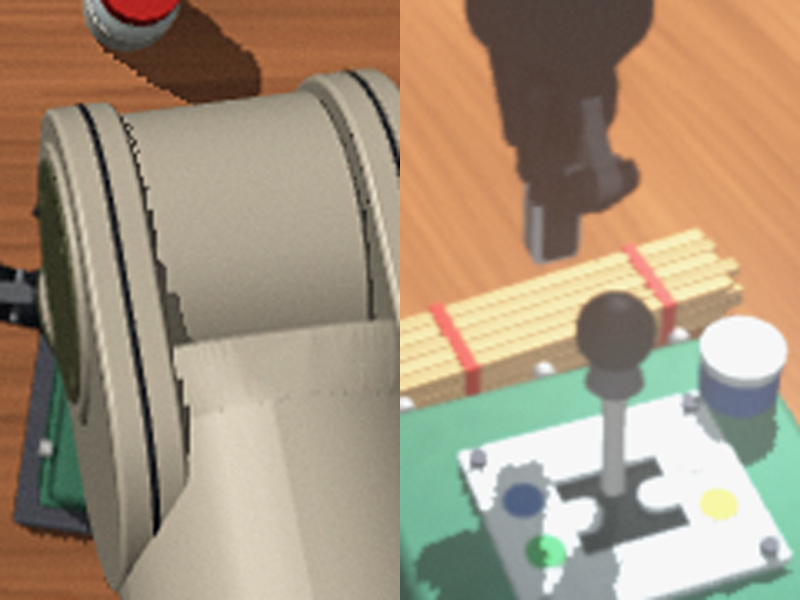

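The side crop shows the shut fingertips left of the knob and clear of it. A knuckle of the linkage is at about crop (625,205); I'll check its height against the knob's.

Run:
```python
from h import *
X=[575.3,-20.76,-.142]
f=lambda c:np.array([355-60+(c[0]-400)*.3,180+c[1]*.3])
for c in [(625,208),(637,180),(580,250),(543,262),(527,250)]:
    for x in (-12,0,10):
        q=least_squares(lambda q:proj(world(X,[x,q[0],q[1]]),'side')[0]-f(c)-[-.4*0,1*0],[90,200]).x; print(c,x,q.round(0))
```

```text
(625, 208) -12 [-10. 304.]
(625, 208) 0 [ 16. 279.]
(625, 208) 10 [ 38. 257.]
(637, 180) -12 [-19. 325.]
(637, 180) 0 [  7. 300.]
(637, 180) 10 [ 28. 280.]
(580, 250) -12 [ 30. 248.]
(580, 250) 0 [ 58. 219.]
(580, 250) 10 [ 82. 194.]
(543, 262) -12 [ 70. 205.]
(543, 262) 0 [101. 173.]
(543, 262) 10 [127. 147.]
(527, 250) -12 [ 90. 194.]
(527, 250) 0 [122. 162.]
(527, 250) 10 [149. 135.]
```

Emit:
step_arm(
  series=[
    [0, -0.002, -0.01, -0.002, 0, 0, 0],
    [0, -0.002, -0.01, -0.001, 0, 0, 0],
    [0, 0, -0.008, 0, 0, 0, 0],
    [0, 0, -0.003, 0, 0, 0, 0],
    [0, 0, -0.003, 0, 0, 0, 0],
    [0, 0, -0.003, 0, 0, 0, 0],
    [0, 0, -0.003, 0, 0, 0, 0],
  ],
)

```text
time_s: 3.5
tool_pos: [586.6, 30.6, 192.8]
tcp_rot: [0.221, 3.133, 0.003]
wrist_force: [0.6, 4.4, 4.3]
opening: 0.0
finger_force: 2.1
```

```bash
python3 st.py
```

```text
3.5 tcp planer [  3.9  52.4 192.8] F planer [-0.1  4.5  4.3] open 0.0 toolx ang 171.94 tilt [ 0.001  0.002 -1.   ]
```

Emit:
step_arm(
  series=[
    [0, 0, -0.003, 0, 0, 0, 0],
    [0, 0, -0.003, 0, 0, 0, 0],
    [0, 0, -0.003, 0, 0, 0, 0],
    [0, 0, -0.003, 0, 0, 0, 0],
    [0, 0, -0.003, 0, 0, 0, 0],
    [0, 0, -0.003, 0, 0, 0, 0],
  ],
)

```text
time_s: 4.0
tool_pos: [583.6, 11.5, 192.3]
tcp_rot: [-0.223, -3.134, -0.0]
wrist_force: [0.9, 3.4, 3.6]
opening: -0.1
finger_force: 2.0
```

```bash
python3 st.py
```

```text
4.0 tcp planer [  3.7  33.1 192.3] F planer [0.4 3.5 3.6] open -0.1 toolx ang 171.87 tilt [-0.  0. -1.]
```

Emit:
step_arm(
  series=[
    [0, 0, -0.003, 0, 0, 0, 0],
    [0, 0, -0.003, 0, 0, 0, 0],
    [0, 0, -0.003, 0, 0, 0, 0],
    [0, 0, -0.003, 0, 0, 0, 0],
    [0, 0, -0.003, 0, 0, 0, 0],
    [0, 0, -0.003, 0, 0, 0, 0],
    [0, 0, -0.003, 0, 0, 0, 0],
    [0, 0, -0.003, 0, 0, 0, 0],
    [0, 0, -0.003, 0, 0, 0, 0],
  ],
)

```text
time_s: 4.75
tool_pos: [579.7, -15.4, 192.2]
tcp_rot: [-0.223, -3.133, 0.0]
wrist_force: [0.3, 2.9, 0.8]
opening: 0.0
finger_force: 1.4
```

```bash
python3 st.py
```

```text
4.75 tcp planer [  3.6   5.9 192.2] F planer [-0.1  2.9  0.8] open 0.0 toolx ang 171.87 tilt [-0. -0. -1.]
```

Emit:
step_arm(
  series=[
    [0, 0, -0.001, 0, 0, 0, 0],
    [0, 0, -0.001, 0, 0, 0, 0],
    [0, 0, -0.001, 0, 0, 0, 0],
    [0, 0, -0.001, 0, 0, 0, 0],
  ],
)

```text
time_s: 5.08
tool_pos: [579.2, -18.7, 192.1]
tcp_rot: [-0.222, -3.133, -0.001]
wrist_force: [0.7, 4.6, 1.2]
opening: -0.1
finger_force: 2.2
```

```bash
python3 st.py
```

```text
5.08 tcp planer [  3.6   2.6 192.1] F planer [-0.   4.6  1.2] open -0.1 toolx ang 171.9 tilt [-0.  0. -1.]
```

Emit:
step_arm(
  series=[
    [0, 0, -0.001, 0, 0, 0, 0],
    [0, 0, -0.001, 0, 0, 0, 0],
  ],
)

```text
time_s: 5.25
tool_pos: [579.0, -20.1, 192.1]
tcp_rot: [-0.221, -3.134, -0.001]
wrist_force: [1.4, 7.2, -0.8]
opening: 0.2
finger_force: 3.2
```

```bash
python3 st.py
```

```text
5.25 tcp planer [  3.5   1.1 192.1] F planer [ 0.4  7.3 -0.8] open 0.2 toolx ang 171.92 tilt [-0.     0.001 -1.   ]
```

Emit:
step_arm(
  series=[
    [0, 0, 0.01, 0, 0, 0, 0],
    [0, 0, 0.012, 0, 0, 0, 0],
    [0, 0, 0, -0.015, 0, 0, 0],
    [0, 0, 0, -0.017, 0, 0, 0],
    [0, 0, 0, -0.017, 0, 0, 0],
    [0, -0.015, -0.012, 0, 0, 0, 0],
    [0, -0.015, -0.012, 0, 0, 0, 0],
    [0, -0.015, -0.012, 0, 0, 0, 0],
    [0, 0, -0.012, 0, 0, 0, 0],
    [0, 0, 0, 0, 0, 0, 0],
    [0, 0, 0, 0, 0, 0, 0],
  ],
)

```text
time_s: 6.17
tool_pos: [619.5, -53.1, 241.0]
tcp_rot: [-0.224, -3.133, 0.0]
wrist_force: [-0.1, 0.3, 0.2]
opening: -0.0
finger_force: 0.0
```

```bash
python3 st.py
python3 - <<'E'
from h import *
x,y=355,290;im=optics.capture('side'); a=cv2.resize(im[y-75:y+75,x-70:x+70],(560,600),interpolation=cv2.INTER_CUBIC)
cv2.imwrite('pics/b3.png',a[...,::-1])
X=[575.3,-20.76,-.142]
for s in(0,.016,.03):print(s,(proj(world(X,knob(s,-.14)),'side')[0]-[x-70,y-75])*4)
E
```

```text
6.17 tcp planer [ 48.3 -25.8 241. ] F planer [-0.1  0.2  0.2] open -0.0 toolx ang 171.81 tilt [-0.001 -0.    -1.   ]
0 [345.70706943 360.87652123]
0.016 [353.93586725 358.74106386]
0.03 [361.10552346 356.94056494]
```

View pics/b3.png

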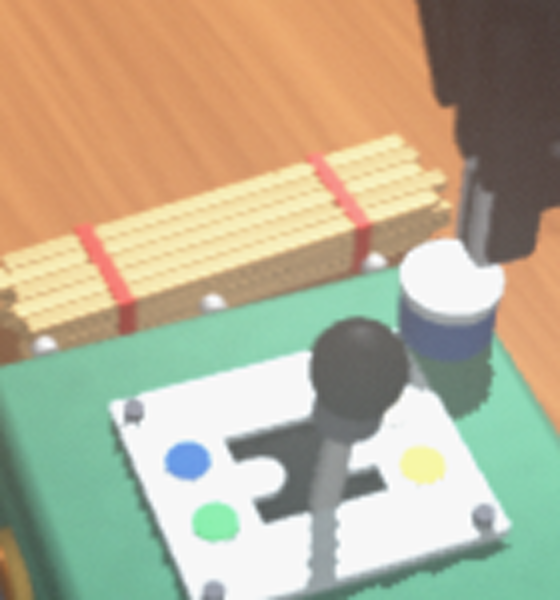

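The knob is at crop (360,370), over the right lane and near the middle channel, where the model predicts it. The finger is beyond it.

Emit:
step_arm(
  series=[
    [0, 0, 0, 0.016, 0, 0, 0],
    [0, 0, 0, 0.016, 0, 0, 0],
    [0, 0, 0, 0.016, 0, 0, 0],
    [0, 0.005, 0, 0, 0, 0, 0],
    [0, 0.005, 0, 0, 0, 0, 0],
    [0, 0.003, 0, 0, 0, 0, 0],
    [0, 0.003, 0, 0, 0, 0, 0],
    [0, 0, 0, 0, 0, 0, 0],
  ],
)

```text
time_s: 6.88
tool_pos: [604.0, -50.5, 194.6]
tcp_rot: [0.222, 3.132, 0.001]
wrist_force: [0.6, -0.1, -0.1]
opening: -0.0
finger_force: 0.0
```

```bash
python3 st.py
```

```text
6.88 tcp planer [ 32.6 -25.4 194.6] F planer [ 0.6 -0.  -0.1] open -0.0 toolx ang 171.88 tilt [ 0.002  0.    -1.   ]
```

Emit:
step_arm(
  series=[
    [0, 0.003, 0, 0.001, 0, 0, 0],
    [0, 0.003, 0, 0.001, 0, 0, 0],
    [0, 0.003, 0, 0, 0, 0, 0],
    [0, 0.003, 0, 0, 0, 0, 0],
    [0, 0.003, 0, 0, 0, 0, 0],
    [0, 0.003, 0, 0, 0, 0, 0],
  ],
)

```text
time_s: 7.38
tool_pos: [586.3, -48.4, 191.7]
tcp_rot: [0.223, 3.133, -0.0]
wrist_force: [4.3, -1.8, 2.8]
opening: -0.0
finger_force: 2.2
```

```bash
python3 st.py
```

```text
7.38 tcp planer [ 14.8 -25.8 191.7] F planer [ 4.5 -1.2  2.8] open -0.0 toolx ang 171.86 tilt [ 0.001 -0.    -1.   ]
```

Emit:
step_arm(
  series=[
    [0, 0.003, 0, 0, 0, 0, 0],
    [0, 0.003, 0, 0, 0, 0, 0],
    [0, 0.003, 0, 0, 0, 0, 0],
    [0, 0.003, 0, 0, 0, 0, 0],
    [0, 0.003, 0, 0, 0, 0, 0],
  ],
)

```text
time_s: 7.8
tool_pos: [570.9, -46.1, 191.1]
tcp_rot: [-0.223, -3.133, -0.0]
wrist_force: [3.6, -2.0, 0.1]
opening: 0.1
finger_force: 2.2
```

```bash
python3 st.py
```

```text
7.8 tcp planer [ -0.7 -25.7 191.1] F planer [ 3.9 -1.5  0.1] open 0.1 toolx ang 171.88 tilt [-0.  0. -1.]
```

Emit:
step_arm(
  series=[
    [0, 0.001, 0, 0, 0, 0, 0],
    [0, 0.001, 0, 0, 0, 0, 0],
    [0, 0.001, 0, 0, 0, 0, 0],
    [0, 0.001, 0, 0, 0, 0, 0],
    [0, 0.001, 0, 0, 0, 0, 0],
  ],
)

```text
time_s: 8.22
tool_pos: [566.2, -45.4, 190.9]
tcp_rot: [-0.223, -3.133, -0.0]
wrist_force: [3.6, -1.3, -2.0]
opening: 0.0
finger_force: 2.2
```

```bash
python3 st.py
```

```text
8.22 tcp planer [ -5.6 -25.7 190.9] F planer [ 3.7 -0.8 -2. ] open 0.0 toolx ang 171.87 tilt [-0.001  0.    -1.   ]
```

Emit:
step_arm(
  series=[
    [0, 0.001, 0, 0, 0, 0, 0],
    [0, 0.001, 0, 0, 0, 0, 0],
    [0, 0.001, 0, 0, 0, 0, 0],
  ],
)

```text
time_s: 8.47
tool_pos: [563.2, -44.8, 190.9]
tcp_rot: [-0.222, -3.133, -0.0]
wrist_force: [5.0, -0.3, -3.4]
opening: 0.0
finger_force: 2.3
```

```bash
python3 st.py
```

```text
8.47 tcp planer [ -8.6 -25.5 190.9] F planer [ 5.   0.4 -3.4] open 0.0 toolx ang 171.88 tilt [-0.001  0.    -1.   ]
```

Emit:
step_arm(
  series=[
    [0, 0.001, 0, 0, 0, 0, 0],
    [0, 0.001, 0, 0, 0, 0, 0],
    [0, 0, 0, 0, 0, 0, 0],
  ],
)

```text
time_s: 8.72
tool_pos: [561.4, -44.5, 191.3]
tcp_rot: [0.222, 3.134, 0.001]
wrist_force: [5.2, 0.5, -5.0]
opening: 0.4
finger_force: 2.4
```

```bash
python3 st.py
```

```text
8.72 tcp planer [-10.4 -25.5 191.3] F planer [ 5.1  1.2 -5. ] open 0.4 toolx ang 171.88 tilt [ 0.  0. -1.]
```

Emit:
step_arm(
  series=[
    [0, 0.001, 0, 0, 0, 0, 0],
    [0, 0.001, 0, 0, 0, 0, 0],
    [0, 0, 0, 0, 0, 0, 0],
  ],
)

```text
time_s: 8.97
tool_pos: [559.8, -44.3, 191.3]
tcp_rot: [0.222, 3.133, 0.0]
wrist_force: [6.7, -0.2, -5.5]
opening: -0.3
finger_force: 3.6
```

```bash
python3 st.py
```

```text
8.97 tcp planer [-12.  -25.5 191.3] F planer [ 6.7  0.7 -5.5] open -0.3 toolx ang 171.88 tilt [ 0.001  0.    -1.   ]
```

Emit:
step_arm(
  series=[
    [0, 0.001, 0, 0, 0, 0, 0],
    [0, 0.001, 0, 0, 0, 0, 0],
    [0, 0, 0, 0, 0, 0, 0],
  ],
)

```text
time_s: 9.22
tool_pos: [558.3, -44.0, 191.3]
tcp_rot: [0.222, 3.132, 0.0]
wrist_force: [9.0, 0.1, -6.8]
opening: -0.0
finger_force: 4.9
```

```bash
python3 st.py;  python3 - <<'E'
from h import *
x,y=335,300;im=optics.capture('side'); a=cv2.resize(im[y-75:y+75,x-70:x+70],(560,600),interpolation=cv2.INTER_CUBIC)
cv2.imwrite('pics/b4.png',a[...,::-1])
X=[575.3,-20.76,-.142]
for s in(-.15,-.17,-.19):print(s,(proj(world(X,knob(s,-.14)),'side')[0]-[x-70,y-75])*4,(proj(world(X,knob(s,-.14,103)),'side')[0]-[x-70,y-75])*4)
E
```

```text
9.22 tcp planer [-13.6 -25.4 191.3] F planer [ 8.9  1.3 -6.8] open -0.0 toolx ang 171.88 tilt [ 0.002  0.    -1.   ]
-0.15 [347.34605769 344.79900757] [358.84371766 461.1399632 ]
-0.17 [336.81820466 348.49938373] [353.48749169 463.05586646]
-0.19 [326.29280321 352.31368596] [348.13490028 465.02402737]
```

View pics/b4.png

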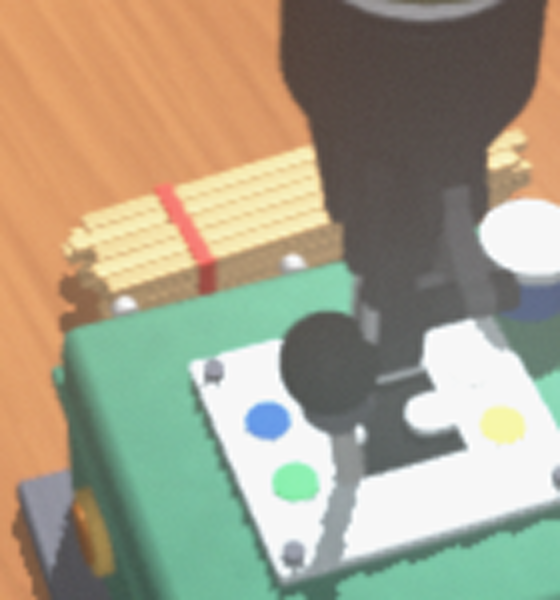

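The knob is at crop (329,360), which means about -0.185, close to home. I'll push a little further to confirm the stop.

Emit:
step_arm(
  series=[
    [0, 0.001, 0, 0, 0, 0, 0],
    [0, 0.001, 0, 0, 0, 0, 0],
    [0, 0, 0, 0, 0, 0, 0],
  ],
)

```text
time_s: 9.52
tool_pos: [556.7, -43.7, 191.3]
tcp_rot: [0.222, 3.131, 0.0]
wrist_force: [12.7, 0.4, -8.9]
opening: -0.1
finger_force: 6.2
```

```bash
python3 st.py
```

```text
9.52 tcp planer [-15.1 -25.4 191.3] F planer [12.5  2.2 -8.9] open -0.1 toolx ang 171.89 tilt [ 0.003 -0.    -1.   ]
```

The force is climbing steadily to three times friction, so the lever is at the stop. I'll back off, lift, and move away to the left.

Emit:
step_arm(
  series=[
    [0, -0.006, 0, 0, 0, 0, 0],
    [0, -0.012, 0, 0, 0, 0, 0],
    [0, -0.012, 0, 0, 0, 0, 0],
    [0, 0, 0, -0.02, 0, 0, 0],
    [0, 0, 0, -0.025, 0, 0, 0],
    [0, 0, 0, -0.025, 0, 0, 0],
    [0, 0, 0.025, 0, 0, 0, 0],
    [0, 0, 0.03, 0, 0, 0, 0],
    [0, 0, 0.03, 0, 0, 0, 0],
    [0, 0, 0.03, 0, 0, 0, 0],
    [0, 0, 0.03, 0, 0, 0, 0],
    [0, 0, 0.03, 0, 0, 0, 0],
    [0, 0, 0.03, 0, 0, 0, 0],
    [0, 0, 0.03, 0, 0, 0, 0],
    [0, 0, 0.03, 0, 0, 0, 0],
    [0, 0, 0.03, 0, 0, 0, 0],
    [0, 0, 0.03, 0, 0, 0, 0],
    [0, 0, 0.02, 0, 0, 0, 0],
    [0, 0, 0, 0, 0, 0, 0],
    [0, 0, 0, 0, 0, 0, 0],
  ],
)

```text
time_s: 11.18
tool_pos: [633.2, 294.4, 260.6]
tcp_rot: [-0.219, -3.132, 0.002]
wrist_force: [1.0, -0.2, -0.2]
opening: 0.0
finger_force: 0.0
```

```bash
python3 st.py;  python3 - <<'E'
from h import *
a=[]
X=[575.3,-20.76,-.142]
for n,(x,y) in {'top':(430,240),'side':(335,300)}.items():
    im=optics.capture(n); a.append(cv2.resize(im[y-75:y+75,x-50:x+50],(400,600),interpolation=cv2.INTER_CUBIC))
    for s in(0,-.17,-.19):print(n,s,((proj(world(X,knob(s,-.14)),n)[0]-[x-50,y-75])*4).round(1))
cv2.imwrite('pics/b5.png',np.hstack(a)[...,::-1])
E
```

```text
11.18 tcp planer [ 12.7 320.1 260.6] F planer [ 1.  -0.1 -0.2] open 0.0 toolx ang 171.99 tilt [-0.002 -0.001 -1.   ]
top 0 [313.9 301.6]
top -0.17 [301.  375.9]
top -0.19 [299.2 384.4]
side 0 [345.7 320.9]
side -0.17 [256.8 348.5]
side -0.19 [246.3 352.3]
```

View pics/b5.png

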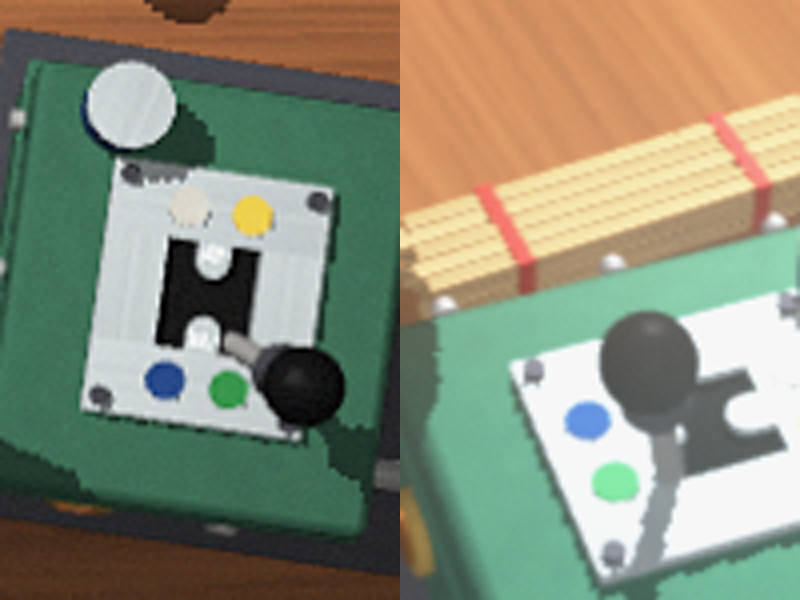

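The lever is home: the knob is at top crop (301,386) and side crop (249,360), against (299,384) and (246,352) predicted for -0.19. The tin and the bundle are undisturbed, and the arm is clear of the machine.

```bash
python3 -c "
from cell import close_job; print(close_job())"
```

```text
the job is handed in; nothing more can be done
None
```

The gear lever is fully home in the green-dot slot (near right), about -0.19 rad by both cameras; I pushed it there with shut fingertips at under 16 N, left the arm clear of the machine and handed the job in at about 11 s.

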